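Seat the filter cell on the inspection camera and hold it home

TASK

Pick up the knurled filter cell and set it, glass up, over the upright lens barrel of the inspection camera. Turn it as far as needed until its hidden keyways drop over the barrel's pins, then push it fully home against the sprung seat and finish while still gripping it and holding it pushed home, so that a colleague could fix it there. Leave the solder reel, the screw tin and the small screwdriver where they are.

Things in the scene. Friction and masses are not known exactly. Their poses are not given: they have to be found in the camera images.
- ring: the filter cell: loose round aluminium ring, 52 mm diameter (53 over its upright knurling), 40 mm high, 0.16 kg, clear glass closing its top, standing glass up. Origin: centre of its underside, z up. Bore 35 mm wide, 37 mm deep, open below, with three hidden full-depth keyways 120 degrees apart, about 10 mm wide; nothing outside shows where they are
- camera: the inspection camera, fixed to the bench, looking straight up: finned aluminium housing on a dark foot plate (124 x 104 mm, 46 mm high), on top a round dark steel shoulder, 58 mm diameter, with a flat rim 62 mm above the bench and the black lens barrel in its middle. Origin: centre of the foot plate's underside; z up is the barrel's axis. Its yaw does not tell where the pins are
- rim (a point): the centre of the camera's rim, on the barrel's axis, 62 mm above the bench: the ring is home when its underside lies on this rim, 12 mm lower than when it rests on the pins
- nose (a point): the centre of the lens barrel's top, 34 mm above the rim. The barrel is 32 mm thick (1.5 mm play all round in the ring) up to 8 mm below this point, then tapers to 19 mm
- pins (a point): the point on the barrel's axis level with the tops of its three round steel pins, 12 mm above the rim. The pins are 5 mm thick, 120 degrees apart, at an unknown angle, and reach 21 mm from the axis. A ring not lined up rests on them, its underside at this height; lined up within about 7 degrees it goes down between them; it fits again every 120 degrees
- seat (a joint): travel of the sprung steel seat plate (43 mm diameter) round the foot of the barrel: 0 = free, its top 5 mm above the rim; 0.005 m = pushed down flush with the rim. It needs about 2.5 N to start and 4.5 N when flush, so the ring (1.3 to 2 N) is lifted off the rim again if it is let go
- reel: bystander: reel of solder wire with blue flanges, 60 mm diameter, 48 mm high, standing on its flange; origin: centre of underside
- tin: bystander: open round metal tin of screws, 64 mm diameter, 20 mm high; origin: centre of underside
- driver: bystander: small screwdriver, 103 mm long, 12 mm thick, lying on the bench; origin: centre of underside

How it is judged:
By the outcome, as a careful person would: the job done as asked, in the order asked, and still so for the second after the job is handed in, while the arm keeps its last pose, push and grip.
It also fails if it takes over 64 s, if anything falls off the work surface, if the arm or the gripper's body presses on something with over 40 N, if the wrist force passes 120 N, or if a joint passes its speed limit or range.

ROBOT

A 7-joint arm with a two-finger parallel gripper is mounted at the origin on a cart in front of the work surface, level with it; the furniture and walls round the work are solid. World frame = base frame: x ahead of the robot, y to its left, z up, the work surface at z = 0. Lengths are in m, angles in rad, forces in N, time in s.
With the tool pointing down it reaches from about 0.4 to 0.85 m from the base axis. Payload 10.4 kg.
Tool frame: the origin (TCP) lies at the very end of the fingers, on their centre line; the grasp point (between the pads) lies 19 mm behind it; z points along the fingers, y is the line along which they close (so a half turn about z gives the same grasp; the last joint's range is limited). The gripper opens to 85 mm and grips with 20 to 120 N. Pads are 22 mm wide; open, the fingers measure 114 mm over their backs; the gripper's body (76 mm by 85 mm) begins 54 mm behind the grasp point. The pads swing forward as they close: fully open they stand 13 mm farther back than shut.
Start: joints at [1.207, 0.332, -0.065, 1.46, 0.022, 1.35, -0.088], TCP at [0.209, -0.589, 0.231] pointing down, gripper open.
Joint ranges: [-2.6, 2.6], [-0.5, 2.12], [-1.47, 1.34], [0.16, 2.42], [-1.27, 4.41], [0.06, 2.06], [-2.6, 2.6]. Speed limits (rad/s): [2.22, 2.22, 2.79, 2.79, 3.14, 3.14, 3.14].

INTERFACE

Orientations are given as a unit quaternion [x, y, z, w].
In Python, from workcell import manip, optics gives the robot as it stands.
- The arm moves only by the tool jog_arm, never from a script. Its arguments are lists of equal length, an entry for each row: "dr": the turn, a rotation vector about the tool's x, y, z normalised to -1 to 1, where 1 is 4 degrees, a list of three; "translation": the shift along the tool's x, y, z normalised to -1 to 1, where 1 is 0.025 m, a list of three; "jaw": the opening, from 0 (shut) to 1 (fully open). A call has 1 to 10 rows; each row shifts and turns the commanded pose from where the row before left it, along the tool's axes as they then stand; what a row does not reach is not made up. A row lasts 1/10 s, in which the tool goes at most 50 mm and 8.59 degrees, less where a joint would pass 70% of its speed; a pose out of reach is approached as far as the arm can. A call with a number of a shift or a turn outside -1 to 1 is refused whole. A call with a gripper value outside its range is refused whole. The fingers move at their own pace and stop on an object; "squeeze" is the grip in N (left out, the last holds). Time passes only in rows, so rows that do not move let the fingers close. It gives the time, the measured TCP pose, the force, the opening and the grip force at its end, in the units of the state.
- manip.get_obs(): the state, without advancing time (a new reading comes with each control period).
- optics.camera(name): name is "scene" or "top" or "wrist"; returns a dict with "color" (420x560x3 uint8, red, green, blue), "mtx" (3x3 intrinsics, pixels), "R" (3x3) and "t" (3): a world point X has camera coordinates R X + t. Camera axes: x right, y down, z forward; pixel columns grow to the right and rows downward; lengths in m; the calibration is good to about 2 mm. A picture is of the moment at which its call begins. There is no depth.
- manip.hand_in(): hands the job in; it is judged then, once.
The state is a dict: "clock": time; "joint_pos": joint angles; "joint_velocities": joint speeds; "tau": joint torques, N m; "position": TCP position; "ee_rot": TCP orientation; "ft_force": force on the tool from outside, world axes, zero at the start; "torque": the same for the moment, N m; "grip_width": opening from 0.0 (shut) to 1.0 (fully open); "grasp_force": force on a finger pad.
Only numpy, scipy, OpenCV 4.12 (cv2) and the standard library are available. Lean on these libraries where they do the work, as an engineer would, in place of code of your own. Each camera call takes 0.05 s, during which the arm holds its last target. There are 200 camera calls.

## Working session

There is one attempt and no reset: what is moved stays moved. The work goes in short steps, Python scripts to look and compute and a tool call to move; the robot and the scene stay as the last step left them, time stands still between calls to the robot, and variables do not carry over. Pictures are saved under pics/ and viewed, at most 10 in all, crops included, and the job is handed in when it is done.

Besides the shell and the picture viewer there is one more tool, called after "Request:" by a JSON object that holds its "api" and its "payload", one argument or row to a line. jog_arm: Moves the arm, as the interface text tells. Scaled input: -1 to 1 covers 0.025 m each way for a shift and 4 degrees each way for a turn. Its arguments: {"type":"object","properties":{"dr":{"type":"array","items":{"type":"array","items":{"type":"number"}}},"translation":{"type":"array","items":{"type":"array","items":{"type":"number"}}},"jaw":{"type":"array","items":{"type":"number"}},"squeeze":{"type":"number"}},"required":["dr","translation","jaw"]}

```bash
mkdir -p pics
cat > h.py <<'E'
import numpy as np,cv2
from scipy.spatial.transform import Rotation as R
from workcell import manip,optics
def ray(c,u,v,z):
    d=c["R"].T@np.linalg.inv(c["mtx"])@np.array([u,v,1.]); o=-c["R"].T@c["t"]
    return o+d*(z-o[2])/d[2]
def proj(c,X):
    p=c["mtx"]@(c["R"]@np.array(X)+c["t"]); return p[:2]/p[2]
E
python3 - <<'E'
from h import *
np.set_printoptions(precision=4,suppress=True)
for n in ["top","scene"]:
    c=optics.camera(n); cv2.imwrite(f"pics/{n}0.png",c["color"][:,:,::-1]); print(n,c["mtx"].tolist(),-c["R"].T@c["t"],c["R"])
o=manip.get_obs()
for k in o: print(k,np.round(o[k],4))
print(R.from_quat(o["ee_rot"]).as_matrix())
E
```

```text
top [[509.548489258318, 0.0, 274.0627440244525], [0.0, 509.548489258318, 205.9826256870613], [0.0, 0.0, 1.0]] [ 0.2699 -0.1988  1.0764] [[ 0.0211 -0.9998  0.0019]
 [-0.9756 -0.021  -0.2185]
 [ 0.2185  0.0028 -0.9758]]
scene [[418.425719014287, 0.0, 277.68718901323825], [0.0, 418.425719014287, 212.04674539023608], [0.0, 0.0, 1.0]] [ 0.7789 -0.6462  0.9434] [[ 0.8232  0.5676  0.0107]
 [ 0.4842 -0.6921 -0.5354]
 [-0.2965  0.4459 -0.8445]]
clock 0.1
joint_pos [ 1.2074  0.3328 -0.0647  1.4609  0.0216  1.3499 -0.0885]
joint_velocities [-0.0005 -0.0011  0.0011 -0.0024 -0.0013  0.0003 -0.0006]
tau [  0.002  -62.6748   0.0498 -39.243    0.0165   0.0071   0.0001]
position [ 0.2088 -0.5887  0.2306]
ee_rot [ 0.9855  0.1696 -0.0001 -0.0006]
ft_force [0.0625 0.5479 1.032 ]
torque [-0.0592 -0.0179  0.0036]
grasp_force 0.0
grip_width 0.9991
[[ 0.9425  0.3343 -0.0005]
 [ 0.3343 -0.9425  0.0012]
 [-0.0001 -0.0013 -1.    ]]
```

View pics/top0.png

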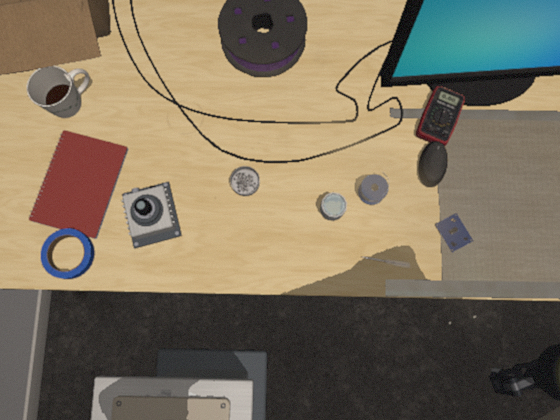

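View pics/scene0.png

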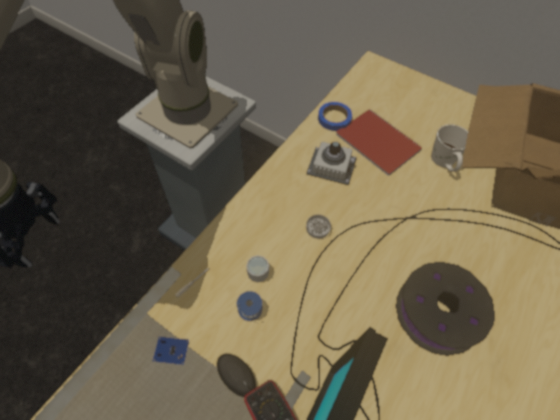

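The top view shows the filter cell at about (333,206), with the reel close by at (373,189). The tin is at (244,181), the driver at (387,262), and the camera barrel at (145,208). The scene view shows the ring at (258,268) and the barrel at (334,150).

Run:
```python
import cv2,numpy as np
t=cv2.imread("pics/top0.png");s=cv2.imread("pics/scene0.png")
f=lambda im,u,v:cv2.resize(im[v-38:v+38,u-50:u+50],(400,300),interpolation=cv2.INTER_CUBIC)
cv2.imwrite("pics/crops.png",np.vstack([np.hstack([f(t,350,200),f(t,150,210)]),np.hstack([f(s,258,280),f(s,334,155)])]))
```

```text
(no output)
```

View pics/crops.png

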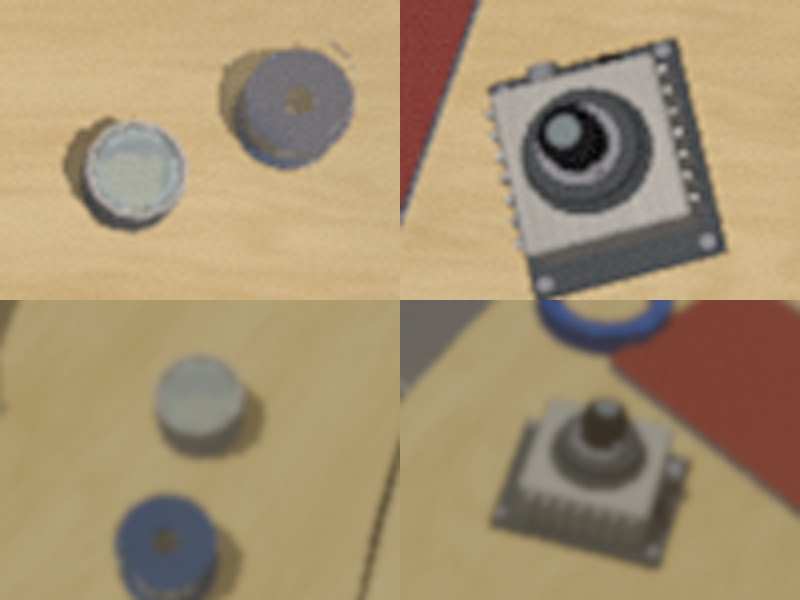

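The crops give these centres:

| Feature | Top view | Scene view |
|---|---|---|
| Ring glass | (333.7,204.5) | (258,266.5) |
| Nose | (140.7,205) | (335.2,144) |
| Rim disc | (146.7,209.5) | (334,153.7) |

Run:
```python
from h import *
np.set_printoptions(precision=4,suppress=True)
t=optics.camera("top");s=optics.camera("scene");w=optics.camera("wrist")
for n,a,b,z in [("ring",(333.7,204.5),(258,266.5),.04),("nose",(140.7,205),(335.2,144),.096),("rim",(146.7,209.5),(334,153.7),.062)]:
    print(n,ray(t,*a,z),ray(s,*b,z))
print("reel",ray(t,374.5,187.5,.048),"tin",ray(t,244,181,.02),"drv",ray(t,387,262,.006))
o=manip.get_obs(); M=R.from_quat(o["ee_rot"]).as_matrix()
print("wrist cam in tool",M.T@(-w["R"].T@w["t"]-o["position"]),w["R"]@M,w["mtx"])
cv2.imwrite("pics/w0.png",w["color"][:,:,::-1])
```

```text
ring [ 0.5077 -0.3202  0.04  ] [ 0.5101 -0.3212  0.04  ]
nose [0.4857 0.0669 0.096 ] [0.4852 0.0672 0.096 ]
rim [0.484  0.0632 0.062 ] [0.4885 0.0635 0.062 ]
reel [ 0.5441 -0.4045  0.048 ] tin [ 0.56   -0.1301  0.02  ] drv [ 0.394  -0.4356  0.006 ]
wrist cam in tool [ 0.076   0.0001 -0.1411] [[ 0.0009  1.     -0.0003]
 [-0.954   0.0007 -0.2999]
 [-0.2999  0.0005  0.954 ]] [[345.1741   0.     282.6882]
 [  0.     345.1741 210.2535]
 [  0.       0.       1.    ]]
```

View pics/w0.png

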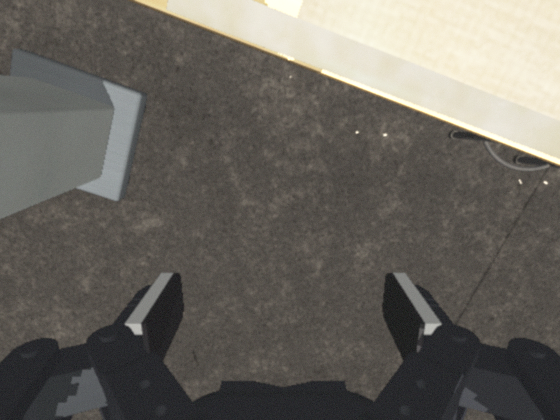

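The wrist view shows only the floor, with the fingers at (155,300) and (415,300). I'll turn so the fingers close along world x, clear of the reel, then go above the ring.

Request:
{"api": "jog_arm", "payload": {
  "dr": [
    [0,0,-1],
    [0,0,-1],
    [0,0,-1],
    [0,0,-1],
    [0,0,-1],
    [0,0,-1],
    [0,0,-1],
    [0,0,-1],
    [0,0,-1],
    [0,0,-1]
  ],
  "translation": [
    [0,0,0],
    [0,0,0],
    [0,0,0],
    [0,0,0],
    [0,0,0],
    [0,0,0],
    [0,0,0],
    [0,0,0],
    [0,0,0],
    [0,0,0]
  ],
  "jaw": [1,1,1,1,1,1,1,1,1,1]
}}

```text
clock: 1.25
position: [0.2089, -0.589, 0.2312]
ee_rot: [0.867, 0.498, 0.0, -0.0]
ft_force: [0.2, -0.2, -0.8]
grip_width: 0.997
grasp_force: 0.0
```

Request:
{"api": "jog_arm", "payload": {
  "dr": [
    [0,0,-1],
    [0,0,-1],
    [0,0,-1],
    [0,0,-1],
    [0,0,-1],
    [0,0,-1],
    [0,0,-1],
    [0,0,-0.62]
  ],
  "translation": [
    [0,0,0],
    [0,0,0],
    [0,0,0],
    [0,0,0],
    [0,0,0],
    [0,0,0],
    [0,0,0],
    [0,0,0]
  ],
  "jaw": [1,1,1,1,1,1,1,1]
}}

```text
clock: 2.05
position: [0.2089, -0.589, 0.2312]
ee_rot: [0.706, 0.708, 0.0, -0.0]
ft_force: [0.2, 0.7, 0.2]
grip_width: 1.002
grasp_force: 0.0
```

Request:
{"api": "jog_arm", "payload": {
  "dr": [
    [0,0,0],
    [0,0,0],
    [0,0,0],
    [0,0,0],
    [0,0,0],
    [0,0,0],
    [0,0,0],
    [0,0,0],
    [0,0,0],
    [0,0,0]
  ],
  "translation": [
    [0.9,1,0],
    [0.9,1,0],
    [0.9,1,0],
    [0.9,1,0],
    [0.9,1,0],
    [0.9,1,0],
    [0.9,1,0],
    [0.9,1,0],
    [0.9,1,0],
    [0.9,1,0]
  ],
  "jaw": [1,1,1,1,1,1,1,1,1,1]
}}

```text
clock: 3.05
position: [0.4597, -0.363, 0.2313]
ee_rot: [0.707, 0.707, -0.0, 0.0]
ft_force: [-0.1, -0.1, 0.4]
grip_width: 0.996
grasp_force: 0.0
```

Request:
{"api": "jog_arm", "payload": {
  "dr": [
    [0,0,0],
    [0,0,0],
    [0,0,0],
    [0,0,0],
    [0,0,0]
  ],
  "translation": [
    [0.42,0.49,1],
    [0.42,0.49,1],
    [0.42,0.49,1],
    [0.42,0.49,1],
    [0,0,0]
  ],
  "jaw": [1,1,1,1,1]
}}

```text
clock: 3.55
position: [0.5077, -0.3189, 0.1278]
ee_rot: [0.706, 0.708, 0.0, -0.003]
ft_force: [-0.5, 0.1, -0.3]
grip_width: 0.999
grasp_force: 0.0
```

Run:
```python
from h import *
w=optics.camera("wrist");cv2.imwrite("pics/w1.png",w["color"][:,:,::-1])
o=manip.get_obs();print(o["position"],o["joint_pos"])
print(proj(w,[.509,-.3207,.04]),[proj(w,[.509+26*.001*np.cos(a),-.3207+.026*np.sin(a),.04]).round() for a in np.arange(0,6.2,1.5708)])
```

```text
[ 0.50758573 -0.32071987  0.12995754] [ 0.84263913  0.39159601 -0.44128621  1.63074294  0.177596    1.16233556
  0.36144819]
[285.7762031  219.04764714] [array([323., 219.]), array([286., 183.]), array([249., 219.]), array([286., 253.])]
```

View pics/w1.png

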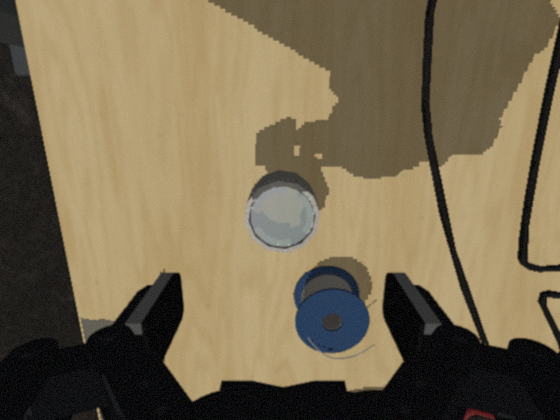

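The wrist view shows the ring's glass centred at (282,215), 2–3 mm from the prediction at (286,219). It's well between the fingers and the reel is clear, so I'll descend and grip.

Request:
{"api": "jog_arm", "payload": {
  "dr": [
    [0,0,0],
    [0,0,0],
    [0,0,0],
    [0,0,0],
    [0,0,0],
    [0,0,0],
    [0,0,0],
    [0,0,0],
    [0,0,0],
    [0,0,0]
  ],
  "translation": [
    [0.06,0,0.7],
    [0,0,0.7],
    [0,0,0.7],
    [0,0,0.7],
    [0,0,0.7],
    [0,0,0.7],
    [0,0,0.5],
    [0,0,0.1],
    [0,0,0],
    [0,0,0]
  ],
  "jaw": [1,1,1,1,1,1,1,1,1,1]
}}

```text
clock: 4.6
position: [0.5084, -0.3211, 0.0125]
ee_rot: [0.707, 0.707, 0.0, 0.001]
ft_force: [-0.1, 0.3, 0.8]
grip_width: 1.0
grasp_force: 0.0
```

Request:
{"api": "jog_arm", "payload": {
  "dr": [
    [0,0,0],
    [0,0,0],
    [0,0,0],
    [0,0,0],
    [0,0,0],
    [0,0,0],
    [0,0,0],
    [0,0,0],
    [0,0,0],
    [0,0,0]
  ],
  "translation": [
    [0,0,0],
    [0,0,0],
    [0,0,0],
    [0,0,0],
    [0,0,0],
    [0,0,0],
    [0,0,0],
    [0,0,0],
    [0,0,0],
    [0,0,0]
  ],
  "jaw": [0.8,0.7,0.65,0.6,0.55,0.5,0.5,0.5,0.5,0.5],
  "squeeze": 40
}}

```text
clock: 5.6
position: [0.508, -0.3207, 0.012]
ee_rot: [0.707, 0.707, -0.0, 0.0]
ft_force: [-1.6, 1.4, 5.1]
grip_width: 0.616
grasp_force: 40.6
```

Request:
{"api": "jog_arm", "payload": {
  "dr": [
    [0,0,0],
    [0,0,0],
    [0,0,0],
    [0,0,0],
    [0,0,0],
    [0,0,0],
    [0,0,0],
    [0,0,0],
    [0,0,0]
  ],
  "translation": [
    [0,0,-0.2],
    [0,0,-0.4],
    [0,0,-0.8],
    [0,0,-0.8],
    [0,0,-0.8],
    [0,0,-0.8],
    [0,0,-0.8],
    [0,0,-0.8],
    [0,0,-0.6]
  ],
  "jaw": [0.4,0.4,0.4,0.4,0.4,0.4,0.4,0.4,0.4]
}}

```text
clock: 6.5
position: [0.5082, -0.3206, 0.1633]
ee_rot: [0.707, 0.707, 0.0, 0.001]
ft_force: [-0.3, -0.0, -2.4]
grip_width: 0.608
grasp_force: 42.2
```

Request:
{"api": "jog_arm", "payload": {
  "dr": [
    [0,0,0],
    [0,0,0],
    [0,0,0],
    [0,0,0],
    [0,0,0],
    [0,0,0],
    [0,0,0],
    [0,0,0],
    [0,0,0],
    [0,0,0]
  ],
  "translation": [
    [0.4,0,0],
    [0.8,0,0],
    [0.8,-0.1,0],
    [0.8,-0.1,0],
    [0.8,-0.1,0],
    [0.8,-0.1,0],
    [0.8,-0.1,0],
    [0.8,-0.1,0],
    [0.8,-0.1,0],
    [0.8,-0.1,0]
  ],
  "jaw": [0.4,0.4,0.4,0.4,0.4,0.4,0.4,0.4,0.4,0.4]
}}

```text
clock: 7.5
position: [0.4875, -0.1288, 0.1613]
ee_rot: [0.707, 0.707, -0.0, 0.0]
ft_force: [-0.1, 1.4, -1.6]
grip_width: 0.611
grasp_force: 42.3
```

Request:
{"api": "jog_arm", "payload": {
  "dr": [
    [0,0,0],
    [0,0,0],
    [0,0,0],
    [0,0,0],
    [0,0,0],
    [0,0,0],
    [0,0,0],
    [0,0,0],
    [0,0,0],
    [0,0,0]
  ],
  "translation": [
    [0.8,-0.1,0],
    [0.8,0,0],
    [0.8,0,0],
    [0.8,0,0],
    [0.8,0,0],
    [0.8,0,0],
    [0.8,0,0],
    [0.6,0,0],
    [0,0,0],
    [0,0,0]
  ],
  "jaw": [0.4,0.4,0.4,0.4,0.4,0.4,0.4,0.4,0.4,0.4]
}}

```text
clock: 8.5
position: [0.485, 0.0246, 0.1612]
ee_rot: [0.707, 0.707, -0.0, 0.0]
ft_force: [0.6, -0.4, -1.9]
grip_width: 0.61
grasp_force: 42.3
```

Run:
```python
from h import *
w=optics.camera("wrist");cv2.imwrite("pics/w2.png",w["color"][:,:,::-1])
o=manip.get_obs();print(o["position"],o["joint_pos"],o["ft_force"],o["grip_width"])
print(proj(w,[.4857,.066,.096]),proj(w,[.4857,.066,.062]))
```

```text
[0.48514677 0.02396888 0.16123335] [ 0.51527751  0.13664847 -0.69836906  1.87951883  0.09636528  1.1590007
 -0.21750857] [-0.48497646  0.00805568 -1.02225138] 0.6093183462114006
[284.68997294 162.51885201] [284.39098902 154.23910145]
```

View pics/w2.png

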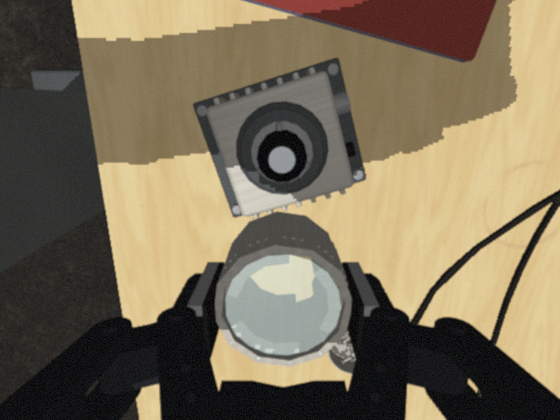

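The wrist view shows the ring held square, glass centre about (284.5,303). The nose is at (282,159) and the shoulder centre at (281.5,147.5). The next step is working out the relative offset, plus a close look at the barrel for pins.

Run:
```python
from h import *
w=optics.camera("wrist");o=manip.get_obs();z=o["position"][2]
print("ring",ray(w,284.5,303,z-.012+.04),"nose",ray(w,282,159,.096),"rim",ray(w,281.5,147.5,.062))
im=w["color"][95:200,225:340,::-1]
g=cv2.convertScaleAbs(cv2.resize(im,(690,630)[:2],interpolation=cv2.INTER_CUBIC),alpha=2.2)
cv2.imwrite("pics/w2c.png",g[:600])
```

```text
ring [0.48527077 0.02817971 0.18924718] nose [0.48420486 0.0674908  0.096     ] rim [0.48381216 0.07001415 0.062     ]
```

View pics/w2c.png

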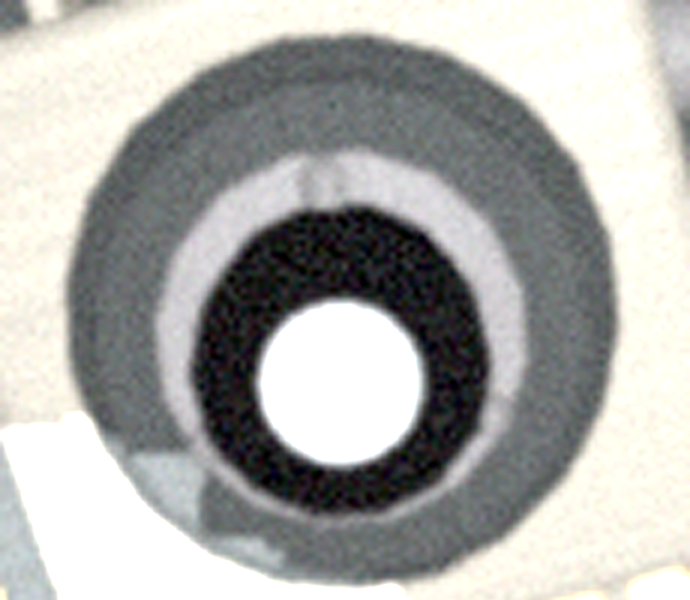

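One pin shows in the crop at about (320,180), but the keyway angle stays hidden, so it will come down to touch. I'll centre over the barrel and descend part-way onto the taper, watching the side forces.

Request:
{"api": "jog_arm", "payload": {
  "dr": [
    [0,0,0],
    [0,0,0],
    [0,0,0],
    [0,0,0],
    [0,0,0],
    [0,0,0],
    [0,0,0],
    [0,0,0],
    [0,0,0],
    [0,0,0]
  ],
  "translation": [
    [0.8,0,0],
    [0.84,0,0],
    [0,0,0],
    [0,0,0.8],
    [0,0,0.8],
    [0,0,0.4],
    [0,0,0.2],
    [0,0,0.1],
    [0,0,0],
    [0,0,0]
  ],
  "jaw": [0.4,0.4,0.4,0.4,0.4,0.4,0.4,0.4,0.4,0.4]
}}

```text
clock: 9.6
position: [0.4858, 0.0655, 0.1044]
ee_rot: [0.707, 0.707, 0.0, 0.0]
ft_force: [0.6, 0.0, -2.0]
grip_width: 0.61
grasp_force: 42.3
```

Request:
{"api": "jog_arm", "payload": {
  "dr": [
    [0,0,0],
    [0,0,0],
    [0,0,0],
    [0,0,0],
    [0,0,0]
  ],
  "translation": [
    [0,0,0.08],
    [0,0,0.08],
    [0,0,0.08],
    [0,0,0],
    [0,0,0]
  ],
  "jaw": [0.4,0.4,0.4,0.4,0.4]
}}

```text
clock: 10.1
position: [0.4853, 0.0655, 0.0977]
ee_rot: [0.707, 0.707, -0.0, -0.0]
ft_force: [-0.2, 0.1, -1.9]
grip_width: 0.603
grasp_force: 42.3
```

Request:
{"api": "jog_arm", "payload": {
  "dr": [
    [0,0,0],
    [0,0,0],
    [0,0,0],
    [0,0,0],
    [0,0,0],
    [0,0,0]
  ],
  "translation": [
    [0,0,0.08],
    [0,0,0.08],
    [0,0,0.08],
    [0,0,0.08],
    [0,0,0],
    [0,0,0]
  ],
  "jaw": [0.4,0.4,0.4,0.4,0.4,0.4]
}}

```text
clock: 10.7
position: [0.4852, 0.0654, 0.0897]
ee_rot: [0.707, 0.707, -0.0, -0.0]
ft_force: [-0.4, 0.6, -2.8]
grip_width: 0.606
grasp_force: 42.3
```

Request:
{"api": "jog_arm", "payload": {
  "dr": [
    [0,0,0],
    [0,0,0],
    [0,0,0],
    [0,0,0],
    [0,0,0]
  ],
  "translation": [
    [0,0,0.04],
    [0,0,0.04],
    [0,0,0.04],
    [0,0,0],
    [0,0,0]
  ],
  "jaw": [0.4,0.4,0.4,0.4,0.4]
}}

```text
clock: 11.2
position: [0.4853, 0.0655, 0.0867]
ee_rot: [0.707, 0.707, -0.0, -0.0]
ft_force: [-0.7, 0.4, -2.4]
grip_width: 0.609
grasp_force: 42.3
```

Request:
{"api": "jog_arm", "payload": {
  "dr": [
    [0,0,0],
    [0,0,0],
    [0,0,0],
    [0,0,0],
    [0,0,0]
  ],
  "translation": [
    [0,0,0.04],
    [0,0,0.04],
    [0,0,0],
    [0,0,0],
    [0,0,0]
  ],
  "jaw": [0.4,0.4,0.4,0.4,0.4]
}}

```text
clock: 11.7
position: [0.4855, 0.0655, 0.0854]
ee_rot: [0.707, 0.707, -0.0, 0.0]
ft_force: [-3.2, 1.3, 6.9]
grip_width: 0.611
grasp_force: 43.0
```

The ring is resting on the pins. I'll turn in 10° steps and watch the vertical force.

Request:
{"api": "jog_arm", "payload": {
  "dr": [
    [0,0,0.8],
    [0,0,0.9],
    [0,0,0.8],
    [0,0,0]
  ],
  "translation": [
    [0,0,0],
    [0,0,0],
    [0,0,0],
    [0,0,0]
  ],
  "jaw": [0.4,0.4,0.4,0.4]
}}

```text
clock: 12.1
position: [0.4854, 0.0656, 0.0854]
ee_rot: [0.767, 0.642, 0.0, 0.0]
ft_force: [-4.1, 0.8, 7.1]
grip_width: 0.608
grasp_force: 43.1
```

Request:
{"api": "jog_arm", "payload": {
  "dr": [
    [0,0,0.8],
    [0,0,0.9],
    [0,0,0.8],
    [0,0,0]
  ],
  "translation": [
    [0,0,0],
    [0,0,0],
    [0,0,0],
    [0,0,0]
  ],
  "jaw": [0.4,0.4,0.4,0.4]
}}

```text
clock: 12.5
position: [0.4851, 0.0657, 0.0853]
ee_rot: [0.82, 0.573, -0.0, 0.0]
ft_force: [-4.8, 1.4, 7.6]
grip_width: 0.609
grasp_force: 43.2
```

Request:
{"api": "jog_arm", "payload": {
  "dr": [
    [0,0,0.8],
    [0,0,0.9],
    [0,0,0.8],
    [0,0,0]
  ],
  "translation": [
    [0,0,0],
    [0,0,0],
    [0,0,0],
    [0,0,0]
  ],
  "jaw": [0.4,0.4,0.4,0.4]
}}

```text
clock: 12.9
position: [0.4851, 0.0657, 0.0854]
ee_rot: [0.866, 0.499, -0.0, 0.0]
ft_force: [-5.1, 1.5, 7.2]
grip_width: 0.608
grasp_force: 43.2
```

Request:
{"api": "jog_arm", "payload": {
  "dr": [
    [0,0,0.8],
    [0,0,0.9],
    [0,0,0.8],
    [0,0,0]
  ],
  "translation": [
    [0,0,0],
    [0,0,0],
    [0,0,0],
    [0,0,0]
  ],
  "jaw": [0.4,0.4,0.4,0.4]
}}

```text
clock: 13.3
position: [0.4851, 0.066, 0.0853]
ee_rot: [0.907, 0.422, -0.0, -0.0]
ft_force: [-4.8, 1.6, 7.0]
grip_width: 0.608
grasp_force: 43.1
```

Request:
{"api": "jog_arm", "payload": {
  "dr": [
    [0,0,0.8],
    [0,0,0.9],
    [0,0,0.8],
    [0,0,0]
  ],
  "translation": [
    [0,0,0],
    [0,0,0],
    [0,0,0],
    [0,0,0]
  ],
  "jaw": [0.4,0.4,0.4,0.4]
}}

```text
clock: 13.7
position: [0.4852, 0.066, 0.0854]
ee_rot: [0.94, 0.341, -0.0, -0.0]
ft_force: [-5.3, 2.3, 8.5]
grip_width: 0.607
grasp_force: 43.2
```

Request:
{"api": "jog_arm", "payload": {
  "dr": [
    [0,0,0.8],
    [0,0,0.9],
    [0,0,0.8],
    [0,0,0]
  ],
  "translation": [
    [0,0,0],
    [0,0,0],
    [0,0,0],
    [0,0,0]
  ],
  "jaw": [0.4,0.4,0.4,0.4]
}}

```text
clock: 14.1
position: [0.4849, 0.066, 0.0853]
ee_rot: [0.966, 0.258, -0.0, -0.0]
ft_force: [-6.6, 1.8, 8.8]
grip_width: 0.605
grasp_force: 43.3
```

Request:
{"api": "jog_arm", "payload": {
  "dr": [
    [0,0,0.8],
    [0,0,0.9],
    [0,0,0.8],
    [0,0,0]
  ],
  "translation": [
    [-0.02,-0.02,0],
    [0,0,0],
    [0,0,0],
    [0,0,0]
  ],
  "jaw": [0.4,0.4,0.4,0.4]
}}

```text
clock: 14.5
position: [0.4846, 0.066, 0.0852]
ee_rot: [0.985, 0.173, 0.0, -0.0]
ft_force: [-3.2, 1.4, 5.5]
grip_width: 0.603
grasp_force: 43.1
```

Request:
{"api": "jog_arm", "payload": {
  "dr": [
    [0,0,0.8],
    [0,0,0.9],
    [0,0,0.8],
    [0,0,0]
  ],
  "translation": [
    [0,0,0],
    [0,0,0],
    [0,0,0],
    [0,0,0]
  ],
  "jaw": [0.4,0.4,0.4,0.4]
}}

```text
clock: 14.9
position: [0.4841, 0.066, 0.0845]
ee_rot: [0.996, 0.087, -0.001, -0.0]
ft_force: [-3.5, 3.1, -0.5]
grip_width: 0.609
grasp_force: 42.5
```

Request:
{"api": "jog_arm", "payload": {
  "dr": [
    [0,0,0.8],
    [0,0,0.9],
    [0,0,0.8],
    [0,0,0]
  ],
  "translation": [
    [0,0,0],
    [0,0,0],
    [0,0,0],
    [0,0,0]
  ],
  "jaw": [0.4,0.4,0.4,0.4]
}}

```text
clock: 15.3
position: [0.4839, 0.0661, 0.0843]
ee_rot: [1.0, 0.001, -0.001, -0.0]
ft_force: [-4.1, 2.7, -1.6]
grip_width: 0.607
grasp_force: 42.3
```

It dropped at around 80–90° of turning. I'll ease back a little, relieve the side force and press down a bit.

Request:
{"api": "jog_arm", "payload": {
  "dr": [
    [0,0,-0.7],
    [0,0,0],
    [0,0,0],
    [0,0,0],
    [0,0,0],
    [0,0,0]
  ],
  "translation": [
    [-0.02,-0.01,0],
    [0,0,0.04],
    [0,0,0.04],
    [0,0,0.04],
    [0,0,0],
    [0,0,0]
  ],
  "jaw": [0.4,0.4,0.4,0.4,0.4,0.4]
}}

```text
clock: 15.9
position: [0.4839, 0.0662, 0.0816]
ee_rot: [1.0, 0.024, -0.0, -0.0]
ft_force: [-4.1, 3.7, -1.0]
grip_width: 0.609
grasp_force: 42.5
```

Request:
{"api": "jog_arm", "payload": {
  "dr": [
    [0,0,0],
    [0,0,0],
    [0,0,0],
    [0,0,0],
    [0,0,0],
    [0,0,0]
  ],
  "translation": [
    [-0.02,-0.01,0.04],
    [0,0,0.04],
    [0,0,0.04],
    [0,0,0.04],
    [0,0,0],
    [0,0,0]
  ],
  "jaw": [0.4,0.4,0.4,0.4,0.4,0.4]
}}

```text
clock: 16.5
position: [0.4837, 0.0661, 0.0778]
ee_rot: [1.0, 0.024, 0.0, 0.0]
ft_force: [-2.4, 2.4, 0.5]
grip_width: 0.613
grasp_force: 42.6
```

Request:
{"api": "jog_arm", "payload": {
  "dr": [
    [0,0,0],
    [0,0,0],
    [0,0,0],
    [0,0,0],
    [0,0,0],
    [0,0,0]
  ],
  "translation": [
    [0,0,0.04],
    [0,0,0.04],
    [0,0,0.04],
    [0,0,0],
    [0,0,0],
    [0,0,0]
  ],
  "jaw": [0.4,0.4,0.4,0.4,0.4,0.4]
}}

```text
clock: 17.1
position: [0.4837, 0.0661, 0.0748]
ee_rot: [1.0, 0.024, 0.0, -0.0]
ft_force: [-1.9, 3.2, 2.0]
grip_width: 0.606
grasp_force: 42.8
```

Now against the sprung seat, about 1 mm from home. I'll press until the force rises on the rim.

Request:
{"api": "jog_arm", "payload": {
  "dr": [
    [0,0,0],
    [0,0,0],
    [0,0,0],
    [0,0,0],
    [0,0,0]
  ],
  "translation": [
    [0,0,0.04],
    [0,0,0.04],
    [0,0,0],
    [0,0,0],
    [0,0,0]
  ],
  "jaw": [0.4,0.4,0.4,0.4,0.4]
}}

```text
clock: 17.6
position: [0.4837, 0.0661, 0.0738]
ee_rot: [1.0, 0.024, 0.0, 0.0]
ft_force: [-9.4, 2.0, 17.2]
grip_width: 0.605
grasp_force: 44.1
```

Request:
{"api": "jog_arm", "payload": {
  "dr": [
    [0,0,0],
    [0,0,0],
    [0,0,0],
    [0,0,0],
    [0,0,0]
  ],
  "translation": [
    [-0.02,0,0],
    [0,0,0],
    [0,0,0],
    [0,0,0],
    [0,0,0]
  ],
  "jaw": [0.4,0.4,0.4,0.4,0.4]
}}

```text
clock: 18.1
position: [0.4837, 0.0661, 0.0739]
ee_rot: [1.0, 0.024, 0.001, 0.0]
ft_force: [-6.0, 1.9, 15.5]
grip_width: 0.608
grasp_force: 43.8
```

Run:
```python
from h import *
o=manip.get_obs();print(o["position"],o["ft_force"],o["torque"],o["grasp_force"],R.from_quat(o["ee_rot"]).as_matrix()[:,2])
s=optics.camera("scene")["color"][:,:,::-1];w=optics.camera("wrist")["color"][:,:,::-1]
a=cv2.resize(s[117:193,284:384],(395,300),interpolation=cv2.INTER_CUBIC);b=cv2.resize(w,(400,300))
cv2.imwrite("pics/end.png",np.hstack([a,b]))
```

```text
[0.4837387  0.06612207 0.07385762] [-5.96040077  1.88432292 15.51482773] [ 0.65142387  1.35262099 -0.00728624] 43.823820780962706 [ 1.27718543e-03 -3.27001187e-04 -9.99999131e-01]
```

View pics/end.png

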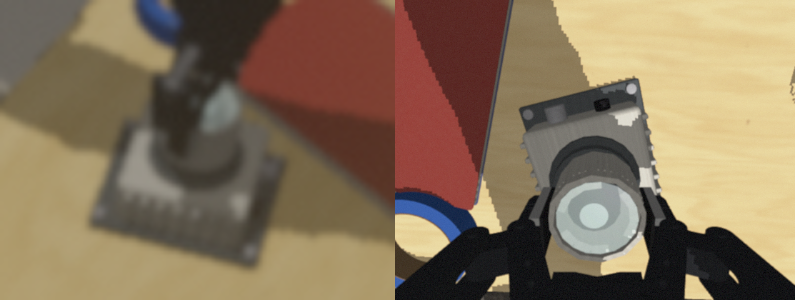

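The picture shows the ring seated on the shoulder, with the nose just under the glass at (595,215) in the right half. It has gone down 12 mm from the pins to a firm stop, with about 15 N still pressing it home.

```bash
python3 -c "
from workcell import manip
print(manip.hand_in())"
```

```text
the job is handed in; nothing more can be done
None
```

The filter cell is keyed over the barrel's pins and pushed home on the rim, still gripped and pressed down with about 15 N; I handed the job in at about 18 s, and the reel, tin and screwdriver were not touched.

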